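# Eject the relay through the guard window

### The arm

A 7-joint arm with a two-finger parallel gripper is mounted at the origin on the work surface; the furniture and walls round the work are solid. World frame = base frame: x ahead of the robot, y to its left, z up, the work surface at z = 0. Lengths are in m, angles in rad, forces in N, time in s.
With the tool pointing down it reaches from about 0.425 to 0.875 m from the base axis. Payload 9.9 kg.
Tool frame: the origin (TCP) lies midway between the tips of the shut fingers; the grasp point (between the pads) lies 19 mm behind it (bot.grasp_offset is the z of the grasp point in the tool frame, in m); z points along the fingers, y is the direction in which the jaws open and shut (so a half turn about z gives the same grasp; the last joint's range is limited). The gripper opens to 85 mm and grips with 20 to 120 N. Pads are 22 mm wide; open, the fingers measure 114 mm over their backs; the gripper's body (76 mm by 85 mm) begins 54 mm behind the grasp point. The pads swing forward as they close: fully open they stand 13 mm farther back than shut.
Start: joints at [1.201, 0.576, 0.025, 1.437, -0.015, 1.129, -0.057], TCP at [0.19, -0.648, 0.2] pointing down, gripper open.
Joint ranges: [-2.76, 2.76], [-0.34, 2.15], [-1.52, 1.57], [0.19, 2.46], [-1.09, 4.23], [0.17, 1.99], [-2.82, 2.82]. Speed limits (rad/s): [2.22, 2.22, 3.01, 3.01, 3.14, 3.14, 3.14].

### API

Orientations are given as a rotation vector (axis times angle).
In Python, from workcell import bot, eyes, search_frame, outline_of, place_of gives the robot as it stands.
- The arm moves only by the tool play_rows, never from a script. Its argument "commands" is a list of rows, each a list of 7 numbers: the shift along the tool's x, y, z in units of 800 mm (1.0 is 800 mm), then the turn, a rotation vector about the tool's x, y, z in units of 30 degrees (1.0 is 30 degrees), then the closure, from 0 (fully open) to 1 (shut). In form: [[tx, ty, tz, ax, ay, az, grip], ...]. A call has 1 to 20 rows; each row shifts and turns the commanded pose from where the row before left it, along the tool's axes as they then stand; what a row does not reach is not made up. A row lasts 1/12 s, in which the tool goes at most 41.7 mm and 7.16 degrees, less where a joint would pass 70% of its speed; a pose out of reach is approached as far as the arm can. A call with a number of a shift or a turn outside -1 to 1 is refused whole. A call with a gripper value outside its range is refused whole. The fingers move at their own pace and stop on an object; "force" is the grip in N (left out, the last holds). Time passes only in rows, so rows that do not move let the fingers close. It gives the time, the measured TCP pose, the force and the opening at its end, in the units of the state.
- bot.get_state(): the state, without advancing time (a new reading comes with each control period).
- eyes.read_camera(name): name is "side" or "top"; returns a dict with "img" (400x640x3 uint8, red, green, blue), "z_map" (400x640 float32, m along the optical axis (not along the pixel's ray), 0 where there is no reading), "intrinsics" (3x3 intrinsics, pixels), "k1" (the pictures are not rectified: a ray, as slopes to the right and down, at radius r is drawn at 1 + k1 r^2 times it, then the intrinsics apply), "position" and "attitude" of the camera in the world. Camera axes: x right, y down, z forward; pixel columns grow to the right and rows downward; lengths in m; the calibration is good to about 2 mm. A picture is of the moment at which its call begins.
- bot.sign_off(): hands the job in, once; it reports no verdict.
Trained networks look in the newest picture that a camera, given by its name, has taken for a name from the list of things; names that differ only in an ending like _2 or _b are one class to them, and where a whole thing is asked for, a point or a joint stands for the part that bears it (a point fixed in the world has none). Each returns a list of dicts, best first, with "confidence" (0 to 1); they miss things now and then, are a little off and sometimes report something else, mostly with a low value. They report only what shows in the picture. A call takes as long as a camera call.
- search_frame(camera, target): "xyz" ([x, y, z] in m, in the coordinates of the camera as it stood for that picture, good to about 4 mm: the middle of the surface that is visible of it).
- outline_of(camera, target): "region" (400x640 bool, what is visible of it).
- place_of(camera, target): "xyz" ([x, y, z] in m, in the coordinates of the camera as it stood for that picture, good to about 4 mm: a listed point, or the origin of a listed thing).
The state is a dict: "time_s": time; "joints": joint angles; "dq": joint speeds; "joint_efforts": joint torques, N m; "ee_pos": TCP position; "tcp_rot": TCP orientation; "ft_force": force on the tool from outside, world axes, zero at the start; "wrist_torque": the same for the moment, N m; "gripper_width": opening from 0.0 (shut) to 1.0 (fully open).
Only numpy, scipy, OpenCV 4.12 (cv2) and the standard library are available. Lean on these libraries where they do the work, as an engineer would, in place of code of your own. Each camera call takes 0.05 s, during which the arm holds its last target.

### The job

The twin ejector on the desk holds a relay (the square block) in one lane and an upright bolt in the other. Reach down through the guard window of the relay's lane and press that lane's lever fully down with the fingertips, without touching the guard, so that the relay is pushed off its deck into the bin below; then let the lever come back up and move clear. Do not touch the relay, leave the bolt standing where it is with its lever unpressed, and leave the things on the desk alone.

Things in the scene. Friction and masses are not known exactly. Their poses are not given: they have to be found in the camera images.
- ejector: twin ejector, fixed, 246x196 mm, on a 22 mm plinth. Origin on the desk, on its middle line; x points from the bins (robot's side) to the guard housing, y left, z up. Two bins (x -136 to -52 mm, walls up to z 46 mm, floor z 26 mm), a 62 mm high deck with lanes at y +48 and -48 mm (x -52 to 0), grey guard housing (x 0 to 107 mm, flat top at z 114 mm) with two windows. Each lane has its own lever, pusher and bin
- window_left (a point): centre of the left window in the guard's top plate, on the plate's top face (114 mm above the desk). The window is 74 mm along the ejector's x and 72 mm along its y, straight through the 5 mm plate, with the left pad under its middle. The two windows are 24 mm apart
- window_right (a point): centre of the right window in the guard's top plate, on the plate's top face (114 mm above the desk). The window is 74 mm along the ejector's x and 72 mm along its y, straight through the 5 mm plate, with the right pad under its middle. The two windows are 24 mm apart
- pad_left (a point): centre of the top face of the left lever's black pad (the lane on the ejector's +y side), 30x30 mm. The pad moves with the lever: at rest its top is 17 mm below the guard's top face; fully pressed it is about 20 mm lower and has tipped 0.45 rad, its far (+x) edge lower
- pad_right (a point): centre of the top face of the right lever's black pad (the lane on the ejector's -y side), 30x30 mm. The pad moves with the lever: at rest its top is 17 mm below the guard's top face; fully pressed it is about 20 mm lower and has tipped 0.45 rad, its far (+x) edge lower
- lever_left (a joint): angle of the left lever: 0 at rest (up), 0.45 rad at its solid stop. Sprung back: about 4 N on the pad starts it, 9 N (13 N on its near edge) holds it at the stop. Hinge along the ejector's y, 43 mm in front (-x) of the pad centre, 15 mm below the pad's top. 0.1 rad drives the lane's pusher 10 mm towards -x; the relay drops off the deck after some 30 mm
- lever_right (a joint): angle of the right lever: 0 at rest (up), 0.45 rad at its solid stop. Sprung back: about 4 N on the pad starts it, 9 N (13 N on its near edge) holds it at the stop. Hinge along the ejector's y, 43 mm in front (-x) of the pad centre, 15 mm below the pad's top. 0.1 rad drives the lane's pusher 10 mm towards -x; the relay drops off the deck after some 30 mm
- relay_centre (a point): centre of the relay, a square black block 28x28x24 mm, loose, lying in one of the two lanes (ejector y near +48 or -48 mm), its underside on the deck
- bolt_centre (a point): centre of the bolt, 37 mm high, standing on its 19 mm hexagon head in the other lane, loose
- guard: the guard: grey top plate with the two windows, its posts, panels and hinge brackets; same origin and axes as the ejector. It must not be touched
- solder_spool: spool of solder, 58 mm across, 42 mm high, loose, standing on the desk beside the ejector; origin at the centre of its underside
- oil_filter: dark round oil filter, 79 mm across, 84 mm high, loose, on the desk beside the ejector; origin at the centre of its underside
- phone: plain black phone, 152x74x9 mm, loose, lying on the desk beside the ejector; origin at the centre of its underside
- marker: marker pen, 14x120x16 mm, loose, lying on the desk beside the ejector; origin at the centre of its underside

How it is judged:
On the way:
1. the fingers press the lever of the relay's lane fully down (((y of relay_centre in the frame of ejector above 0 m and value of joint lever_left above 0.38 rad and contact force between the fingers and lever_left above 1 N) or (y of relay_centre in the frame of ejector below 0 m and value of joint lever_right above 0.38 rad and contact force between the fingers and lever_right above 1 N))), for 0.1 s.
At the end, for the whole second after the job is handed in: The relay lies at rest in the bin of its lane (its centre inside the bin and under 54 mm above the desk), the bolt stands within 6 mm of where it stood, tilted less than 0.1 rad, and both levers are up again (under 0.05 rad) (x of relay_centre in the frame of ejector between -0.136 and -0.05 m and z of relay_centre in the frame of ejector below 0.054 m and y of relay_centre in the frame of ejector between -0.098 and 0.098 m and linear speed of relay below 0.02 m/s and distance of bolt_centre from where it was at the start of the episode below 0.006 m and angle between bolt_centre's own z axis and vertical below 0.1 rad and value of joint each of lever_left, lever_right below 0.05 rad); the robot touches nothing.
It fails at once if the robot touches the guard (contact force between any of the fingers, the arm and guard above 0.5 N).
It fails at once if the robot touches the relay or the bolt (contact force between any of the fingers, the arm and relay above 0.3 N or contact force between any of the fingers, the arm and bolt above 0.3 N).
It fails at once if the relay is lifted (z of relay_centre in the frame of ejector above 0.097 m).
It fails at once if the lever of the bolt's lane is pressed ((y of relay_centre in the frame of ejector above 0 m and value of joint lever_right above 0.1 rad) or (y of relay_centre in the frame of ejector below 0 m and value of joint lever_left above 0.1 rad)).
It fails at once if a thing on the desk is moved by more than 15 mm (distance of any of solder_spool, oil_filter, phone, marker from where it was at the start of the episode above 0.015 m).
It also fails if it takes over 34 s, if anything falls off the work surface, if the arm or the gripper's body presses on something with over 40 N, if the wrist force passes 120 N, or if a joint passes its speed limit or range.

## Working session

There is one attempt and no reset: what is moved stays moved. The work goes in short steps, Python scripts to look and compute and a tool call to move; the robot and the scene stay as the last step left them, time stands still between calls to the robot, and variables do not carry over. Pictures are saved under pics/ and viewed, and the job is handed in when it is done.

Besides the shell and the picture viewer there is one more tool, called after ">>>" by a JSON object that holds its "api" and its "payload". play_rows: Moves the arm, as the interface text tells. Shifts and turns lie within -1 to 1; 1 stands for 800 mm of shift or 30 degrees of turn. Its arguments: {"type":"object","properties":{"commands":{"type":"array"},"force":{"type":"number"}},"required":["commands"]}

```bash
ls; mkdir -p pics; cat > h.py <<'E'
import numpy as np, cv2
from scipy.spatial.transform import Rotation as R
from workcell import bot, eyes, search_frame, outline_of, place_of
def cam(name):
    c=eyes.read_camera(name); return c
def att(c):
    a=np.array(c["attitude"],float)
    return a if a.shape==(3,3) else (R.from_rotvec(a).as_matrix() if a.size==3 else R.from_quat(a).as_matrix())
def w(c,p): return att(c)@np.array(p)+np.array(c["position"])
E
python3 - <<'E'
from h import *
print(bot.get_state())
for n in("side","top"):
    c=cam(n); cv2.imwrite(f"pics/{n}0.png",c["img"][:,:,::-1])
    print(n,c["intrinsics"],c["k1"],c["position"],c["attitude"])
    for t in "ejector window_left window_right pad_left pad_right relay_centre bolt_centre solder_spool oil_filter phone marker".split():
        r=place_of(n,t)
        print(t,[(w(c,q["xyz"]).round(4).tolist(),round(q["confidence"],2)) for q in r[:3]])
E
```

```text
pics
{'time_s': 0.0, 'joints': array([ 1.20120734,  0.57654296,  0.02486153,  1.43788674, -0.01500497,
        1.12902926, -0.0565094 ]), 'dq': array([ 0.00142892, -0.0034313 ,  0.00216586, -0.00133191,  0.00016865,
       -0.0007068 ,  0.00118675]), 'joint_efforts': array([-2.51164547e-04, -7.65773964e+01,  2.25029536e+00, -2.85969615e+01,
        1.52403832e-02,  1.26156872e-02,  3.00348188e-05]), 'ee_pos': array([ 0.19014426, -0.64713799,  0.19914332]), 'tcp_rot': array([-3.10793980e+00, -4.47168154e-01,  5.20156251e-04]), 'ft_force': array([-0.45053483, -0.28796416,  0.95481093]), 'wrist_torque': array([0.01257975, 0.01237963, 0.03686381]), 'gripper_width': 0.9971849965802776}
side [[449.15621798   0.         315.91409844]
 [  0.         449.15621798 201.90992814]
 [  0.           0.           1.        ]] 0.02735897288455731 [ 0.2450648  -0.40262786  0.82536689] [-2.52429334  0.7282986  -0.18220052]
ejector [([0.4007, -0.0997, 0.0008], 0.93)]
window_left [([0.4607, -0.0596, 0.115], 0.87)]
window_right [([0.4391, -0.1583, 0.1155], 0.71), ([0.4007, -0.101, -0.0015], 0.21)]
pad_lef
[... 559 characters left out ...]
         0.           1.        ]] 0.017272563616936572 [ 0.43834805 -0.03619506  0.95331047] [-2.18447565  2.20598026 -0.06676787]
ejector [([0.4, -0.0916, 0.0019], 0.58)]
window_left []
window_right [([0.3996, -0.0989, 0.0019], 0.53)]
pad_left [([0.4586, -0.0629, 0.0983], 0.47)]
pad_right [([0.4414, -0.1537, 0.0964], 0.75)]
relay_centre [([0.3604, -0.1385, 0.0711], 0.45), ([0.46, -0.0601, 0.1004], 0.2)]
bolt_centre [([0.3791, -0.0423, 0.0825], 0.51)]
solder_spool [([0.554, 0.0276, 0.0043], 0.87)]
oil_filter [([0.479, -0.2907, 0.0005], 0.91), ([0.552, 0.0242, 0.0019], 0.32)]
phone [([0.3463, -0.2455, 0.0031], 0.94)]
marker [([0.4436, 0.035, 0.0018], 0.78), ([0.4007, -0.0935, 0.0032], 0.65)]
```

View pics/side0.png

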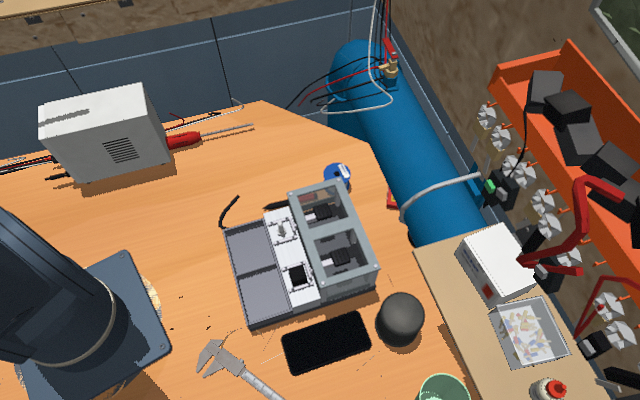

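View pics/top0.png

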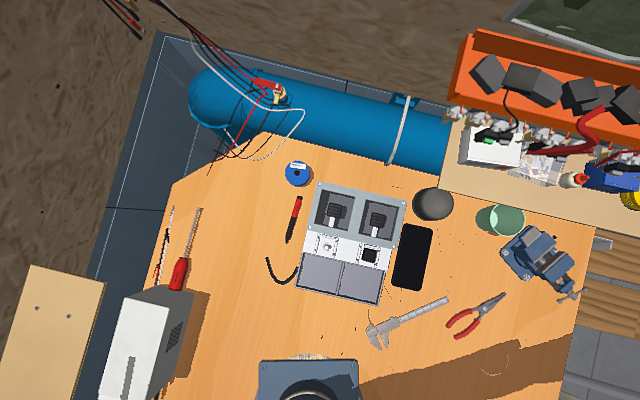

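The relay is the black square in the right (−y) lane, at side (298,275) and top (370,255). The bolt is in the left lane, at top (327,244). Next I'll refine the guard pose from depth and check obstacle heights along the path.

```bash
cat >> h.py <<'E'
def cloud(c):
    K=np.array(c["intrinsics"]);k=c["k1"];z=c["z_map"]
    v,u=np.mgrid[:400,:640]
    X=np.stack([u,v],-1).reshape(-1,1,2).astype(float)
    xy=cv2.undistortPoints(X,K,np.array([k,0,0,0,0.]),None,None,None,(3,40,1e-10)) if False else cv2.undistortPoints(X,K,np.array([k,0,0,0,0.]))
    xy=xy.reshape(400,640,2)
    P=np.dstack([xy*z[...,None],z])
    W=P@att(c).T+np.array(c["position"]); W[z==0]=np.nan
    return W
E
python3 - <<'E'
from h import *
for n in("side","top"):
    c=cam(n);W=cloud(c)
    m=(W[...,2]>.107)&(W[...,2]<.121)&(W[...,0]>.36)&(W[...,0]<.56)&(W[...,1]>-.24)&(W[...,1]<.02)
    n_,l,s,_=cv2.connectedComponentsWithStats(m.astype(np.uint8))
    i=1+np.argmax(s[1:,4]); mm=l==i
    P=W[mm]; print(n,s[i],"zmed",np.median(P[:,2]))
    (cx,cy),(a,b),ang=cv2.minAreaRect((P[:,:2]*1000).astype(np.float32)); print("rect",cx,cy,a,b,ang)
    # holes
    cs,h=cv2.findContours(mm.astype(np.uint8),cv2.RETR_CCOMP,cv2.CHAIN_APPROX_NONE)
    for q,hh in zip(cs,h[0]):
        if hh[3]>=0 and len(q)>20:
            q=q[:,0]; p=W[q[:,1],q[:,0]]; r=cv2.minAreaRect((p[:,:2]*1000).astype(np.float32)); print(" hole",np.round(r[0],1),np.round(r[1],1),round(r[2],1))
    # pads: z .085-.106 
    for pc in [(.46,-.0615),(.4415,-.157)]:
        d=np.hypot(W[...,0]-pc[0],W[...,1]-pc[1])<.03
        g=d&(W[...,2]>.088)&(W[...,2]<.104); p=W[g]
        print(" pad",g.sum(),p.mean(0).round(4),cv2.minAreaRect((p[:,:2]*1000).astype(np.float32)))
    # heights along path
    for t in np.linspace(0,1,12):
        q=np.array([.19,-.647])*(1-t)+np.array([.44,-.157])*t
        g=np.hypot(W[...,0]-q[0],W[...,1]-q[1])<.08
        print(q.round(2),g.sum(), np.nanmax(W[g][:,2]).round(3) if g.any() else None)
    im=c["img"][:,:,::-1].copy(); y0=230 if n=="side" else 290
    crop=im[160:340,210:420] if n=="side" else im[160:320,270:470]
    cv2.imwrite(f"pics/{n}1.png",cv2.resize(crop,None,fx=3,fy=3))
E
```

```text
side [ 286  176   95  113 3240] zmed 0.11522755068142743
rect 451.4842224121094 -107.5503921508789 197.23699951171875 108.78428649902344 76.7445068359375
 hole [ 440.1 -154.9] [75.5 77.3] 76.9
 hole [462.1 -61.4] [76.4 77.1] 76.6
 pad 290 [ 0.4581 -0.0616  0.0966] ((454.146240234375, -59.60893630981445), (30.148967742919922, 47.36406326293945), 78.7071533203125)
 pad 314 [ 0.437  -0.155   0.0969] ((433.9587707519531, -153.55970764160156), (29.765058517456055, 42.0457649230957), 78.58866119384766)
[ 0.19 -0.65] 0 None
[ 0.21 -0.6 ] 0 None
[ 0.24 -0.56] 0 None
[ 0.26 -0.51] 0 None
[ 0.28 -0.47] 0 None
[ 0.3  -0.42] 0 None
[ 0.33 -0.38] 1910 0.006
[ 0.35 -0.34] 4658 0.014
[ 0.37 -0.29] 6883 0.086
[ 0.39 -0.25] 7587 0.12
[ 0.42 -0.2 ] 6793 0.12
[ 0.44 -0.16] 6478 0.12
top [ 306  180  101   71 2367] zmed 0.11430838819618394
rect 450.00665283203125 -108.00352478027344 196.34402465820312 108.01288604736328 76.5088119506836
 hole [ 438.6 -153.2] [77.1 78.7] 76.8
 hole [461.1 -61.1] [75.6 77.7] 76.7
 pad 200 [ 0.4593 -0.0606  0.0968] ((453.82952880859375, -59.209774017333984), (29.482738494873047, 44.807621002197266), 75.3939437866211)
 pad 202 [ 0.4377 -0.1537  0.0965] ((433.1934814453125, -152.90235900878906), (29.65021324157715, 41.573184967041016), 76.80702209472656)
[ 0.19 -0.65] 1158 0.048
[ 0.21 -0.6 ] 2597 0.062
[ 0.24 -0.56] 3590 0.092
[ 0.26 -0.51] 3954 0.094
[ 0.28 -0.47] 3998 0.093
[ 0.3  -0.42] 3733 0.09
[ 0.33 -0.38] 3569 0.007
[ 0.35 -0.34] 3490 0.013
[ 0.37 -0.29] 3503 0.086
[ 0.39 -0.25] 3509 0.119
[ 0.42 -0.2 ] 3604 0.119
[ 0.44 -0.16] 3613 0.119
```

>>> {"api": "play_rows", "payload": {"commands": [[0.024, -0.025, 0, 0, 0, 0, 1], [0.024, -0.025, 0, 0, 0, 0, 1], [0.024, -0.025, 0, 0, 0, 0, 1], [0.024, -0.025, 0, 0, 0, 0, 1], [0.024, -0.025, 0, 0, 0, 0, 1], [0.024, -0.025, 0, 0, 0, 0, 1], [0.024, -0.025, 0, 0, 0, 0, 1], [0.024, -0.025, 0, 0, 0, 0, 1], [0.024, -0.025, 0, 0, 0, 0, 1], [0.024, -0.025, 0, 0, 0, 0, 1], [0.024, -0.025, 0, 0, 0, 0, 1], [0.024, -0.025, 0, 0, 0, 0, 1], [0.024, -0.025, 0, 0, 0, 0, 1], [0.024, -0.025, 0, 0, 0, 0, 1], [0.024, -0.025, 0, 0, 0, 0, 1], [0.024, -0.025, 0, 0, 0, 0, 1], [0.024, -0.025, 0, 0, 0, 0, 1], [0.024, -0.025, 0, 0, 0, 0, 1], [0.024, -0.025, 0, 0, 0, 0, 1], [0.024, -0.025, 0, 0, 0, 0, 1]], "force": 30}}

```text
time_s: 2.97
ee_pos: [0.4465, -0.1544, 0.2003]
tcp_rot: [3.109, 0.447, 0.001]
ft_force: [0.9, -0.7, 0.1]
gripper_width: -0.001
```

>>> {"api": "play_rows", "payload": {"commands": [[0, 0, 0, 0, 0, 0.1, 1], [0, 0, 0, 0, 0, 0.1, 1], [0, 0, 0, 0, 0, 0.1, 1], [0, 0, 0, 0, 0, 0.1, 1], [0, 0, 0, 0, 0, 0.1, 1], [0, 0, 0, 0, 0, 0.1, 1], [0, 0, 0, 0, 0, 0.1, 1], [0, 0, 0, 0, 0, 0.1, 1], [0, 0, 0, 0, 0, 0.1, 1], [0, 0, 0, 0, 0, 0.09, 1], [0, 0, 0, 0, 0, 0, 1], [0, 0, 0, 0, 0, 0, 1], [0, 0, 0, 0, 0, 0, 1]]}}

```text
time_s: 4.05
ee_pos: [0.446, -0.1555, 0.2001]
tcp_rot: [3.121, -0.362, 0.0]
ft_force: [0.5, 0.5, 0.2]
gripper_width: 0.001
```

```bash
cat > chk.py <<'E'
from h import *
s=bot.get_state(); p=s["ee_pos"]; M=R.from_rotvec(s["tcp_rot"]).as_matrix()
print(s["time_s"],p,"yaw",np.degrees(np.arctan2(M[1,0],M[0,0])),"z",M[:,2],s["ft_force"],s["gripper_width"])
t=np.array([.4463,-.1559,.125])
print("tool shift mm",(M.T@(t-p))*1000,"units",(M.T@(t-p))/.8)
E
python3 chk.py; python3 - <<'E'
from h import *
for n in("side","top"):
    c=cam(n); im=c["img"][:,:,::-1]; crop=im[120:340,190:440] if n=="side" else im[120:330,240:470]
    cv2.imwrite(f"pics/{n}2.png",cv2.resize(crop,None,fx=2.6,fy=2.6))
E
```

```text
4.05 [ 0.44599421 -0.155545    0.20007844] yaw -13.22859016095936 z [ 1.70636093e-04 -2.16365831e-05 -9.99999985e-01] [0.53262463 0.47870361 0.18105423] 0.0007143404241852726
tool shift mm [ 0.36606603  0.27695841 75.07850299] units [0.00045758 0.0003462  0.09384813]
```

View pics/side2.png

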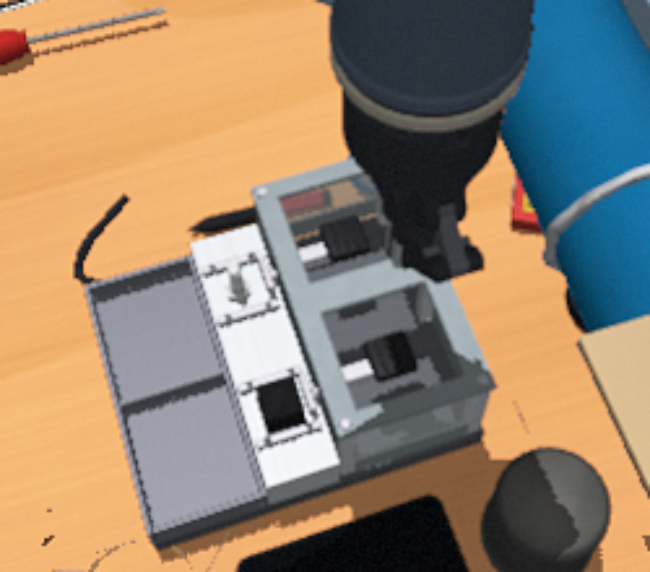

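View pics/top2.png

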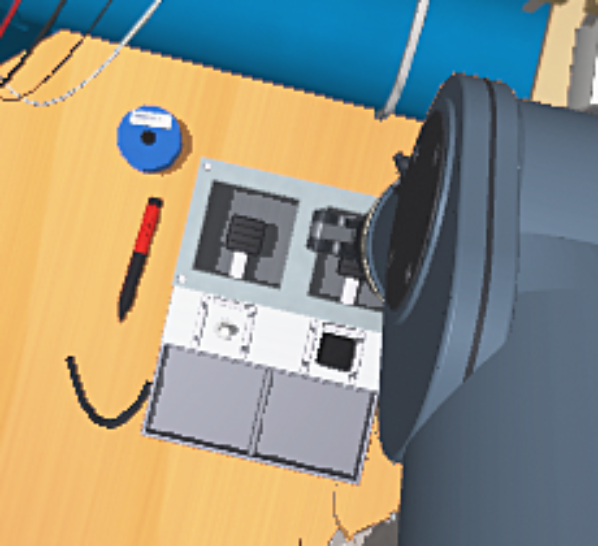

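```bash
python3 - <<'E'
from h import *
s=bot.get_state(); p=s["ee_pos"]; M=R.from_rotvec(s["tcp_rot"]).as_matrix()
for n in("side","top"):
    c=cam(n);W=cloud(c); T=(W-p)@M*1000
    g=(abs(T[...,0])<90)&(abs(T[...,1])<90)&(T[...,2]>-150)&(T[...,2]<40)
    for a in range(-150,40,10):
        k=g&(T[...,2]>=a)&(T[...,2]<a+10)
        if k.sum()>3: q=T[k]; print(n,a,k.sum(),"x",q[:,0].min().round(),q[:,0].max().round(),"y",q[:,1].min().round(),q[:,1].max().round())
    q=att(c).T@(p-np.array(c["position"])); K=c["intrinsics"]; u=K@(q/q[2]); print("tcp px",u[:2])
    im=c["img"][:,:,::-1].copy(); cv2.circle(im,(int(u[0]),int(u[1])),1,(0,0,255),-1)
    x,y=map(int,u[:2]); cv2.imwrite(f"pics/{n}3.png",cv2.resize(im[y-50:y+50,x-60:x+60],None,fx=6,fy=6,interpolation=cv2.INTER_NEAREST))
E
```

```text
side -150 113 x -20.0 9.0 y 15.0 41.0
side -140 166 x -20.0 6.0 y 9.0 52.0
side -130 269 x -20.0 13.0 y 8.0 61.0
side -120 89 x -18.0 12.0 y -7.0 60.0
side -110 73 x -17.0 -9.0 y -15.0 50.0
side -100 60 x -17.0 1.0 y -11.0 44.0
side -90 100 x -14.0 5.0 y -29.0 35.0
side -80 26 x -14.0 -7.0 y -15.0 16.0
side -70 13 x -12.0 -7.0 y -6.0 9.0
side -60 23 x -12.0 -7.0 y -9.0 7.0
side -50 28 x -11.0 -6.0 y -7.0 12.0
side -40 121 x -11.0 90.0 y -6.0 90.0
side -30 13 x 71.0 73.0 y 78.0 89.0
tcp px [345.30386366 227.9649537 ]
top -150 34 x -12.0 9.0 y -43.0 -36.0
top -140 48 x -12.0 8.0 y -52.0 -34.0
top -130 139 x -15.0 12.0 y -63.0 -42.0
top -120 34 x -13.0 10.0 y -61.0 -40.0
top -110 15 x -13.0 10.0 y -47.0 -35.0
top -100 6 x -13.0 -11.0 y -40.0 -28.0
top -90 4 x -14.0 -13.0 y -32.0 -25.0
tcp px [385.34408018 215.99860319]
```

View pics/side3.png

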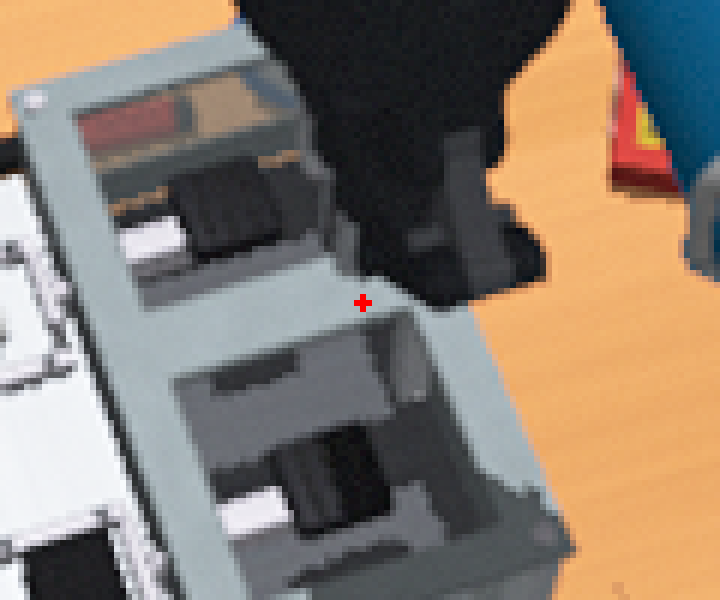

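View pics/top3.png

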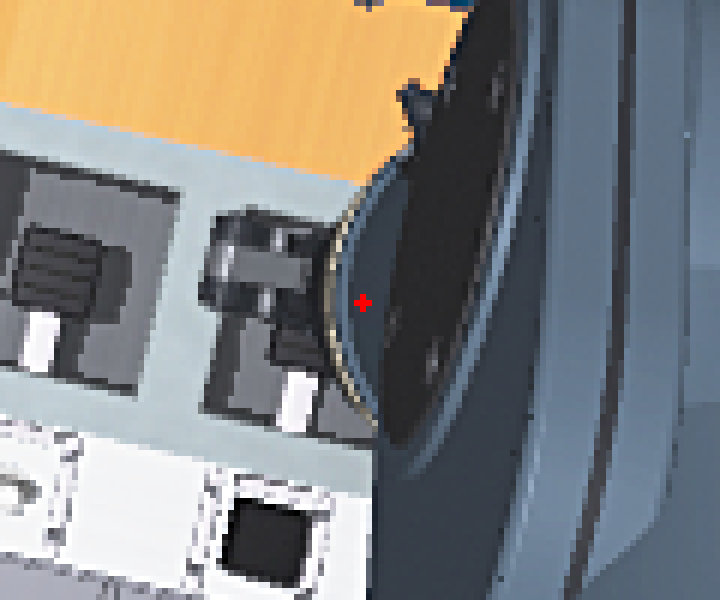

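```bash
python3 - <<'E'
from h import *
print(bot.grasp_offset,[a for a in dir(bot) if a[0]!='_'])
E
```

```text
-0.0187 ['MotionError', 'get_state', 'grasp_offset', 'sign_off']
```

```bash
python3 - <<'E'
from h import *
s=bot.get_state(); p=s["ee_pos"]; M=R.from_rotvec(s["tcp_rot"]).as_matrix()
for n in("side","top"):
    c=cam(n); im=c["img"][:,:,::-1].copy()
    Rc=att(c).T; o=np.array(c["position"]); x0,y0=(285,150) if n=="side" else (300,160)
    big=cv2.resize(im[y0:y0+100,x0:x0+130],None,fx=6,fy=6,interpolation=cv2.INTER_NEAREST)
    def pr(t):
        q=Rc@(p+M@(np.array(t)/1000)-o); 
        u,_=cv2.projectPoints(q[None],np.zeros(3),np.zeros(3),np.array(c["intrinsics"]),np.array([c["k1"],0,0,0,0.])); u=u.ravel(); return (int((u[0]-x0+.5)*6),int((u[1]-y0+.5)*6))
    for z,col in((0,(0,0,255)),(-19,(0,255,255)),(-40,(0,255,0)),(-73,(255,0,0)),(-130,(255,0,255))):
        b=14 if z>-60 else 42
        pts=np.array([pr((a,d,z)) for a,d in((-11,-b),(11,-b),(11,b),(-11,b))]); cv2.polylines(big,[pts],True,col,1)
    print(n,pr((0,0,0)),c["z_map"][y0:y0+100:6,x0:x0+130:6].round(2)[6:14] if n=="side" else"")
    cv2.imwrite(f"pics/{n}4.png",big)
E
```

```text
side (364, 470) [[0.97 0.97 0.97 0.97 0.84 0.84 0.84 0.84 0.54 0.53 0.53 0.52 0.52 0.53
  0.54 0.97 0.97 0.95 0.77 0.75 0.74 0.73]
 [0.97 0.83 0.83 0.83 0.84 0.86 0.87 0.88 0.88 0.57 0.54 0.54 0.54 0.54
  0.97 0.96 0.96 0.94 0.77 0.75 0.74 0.73]
 [0.96 0.83 0.83 0.87 0.87 0.88 0.89 0.9  0.91 0.59 0.58 0.55 0.55 0.56
  0.96 0.96 0.96 0.94 0.94 0.76 0.74 0.72]
 [0.94 0.82 0.82 0.89 0.9  0.9  0.84 0.84 0.93 0.63 0.6  0.57 0.55 0.56
  0.95 0.95 0.95 0.94 0.93 0.76 0.73 0.73]
 [0.87 0.84 0.81 0.91 0.92 0.83 0.83 0.83 0.92 0.65 0.62 0.62 0.57 0.56
  0.58 0.94 0.94 0.94 0.94 0.75 0.74 0.73]
 [0.87 0.87 0.81 0.81 0.84 0.83 0.82 0.83 0.91 0.66 0.62 0.59 0.58 0.56
  0.57 0.93 0.94 0.93 0.93 0.76 0.75 0.73]
 [0.86 0.84 0.8  0.8  0.85 0.9  0.9  0.91 0.8  0.8  0.65 0.59 0.56 0.56
  0.56 0.57 0.93 0.93 0.92 0.93 0.78 0.73]
 [0.85 0.85 0.82 0.79 0.79 0.79 0.79 0.79 0.8  0.8  0.79 0.   0.56 0.92
  0.92 0.92 0.92 0.92 0.92 0.92 0.92 0.74]]
top (515, 339)
```

View pics/side4.png

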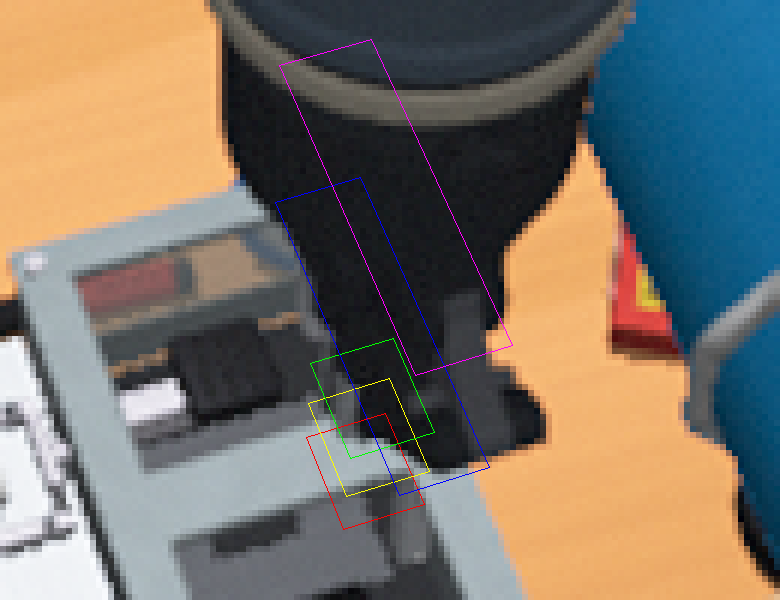

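View pics/top4.png

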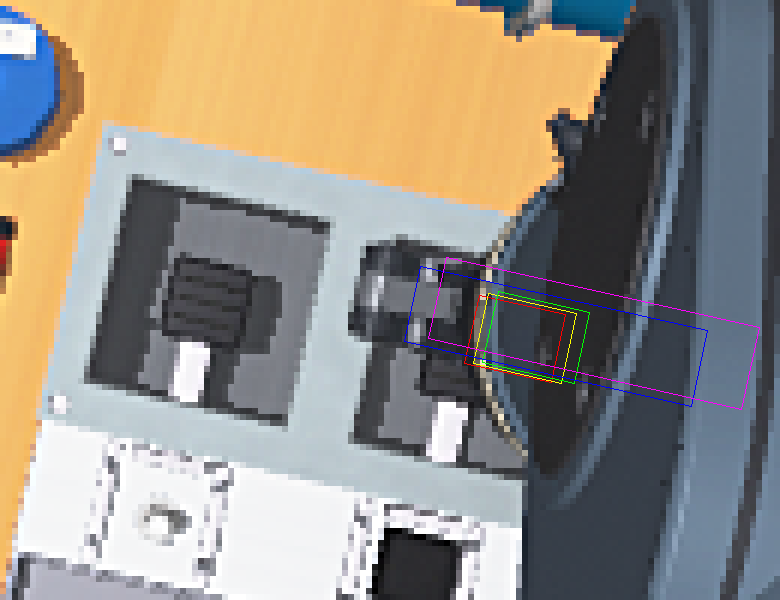

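```bash
python3 - <<'E'
from h import *
a=cv2.imread("pics/side0.png"); c=cam("side"); b=c["img"][:,:,::-1]
x0,y0=300,180
A=cv2.resize(a[y0:y0+80,x0:x0+80],None,fx=5,fy=5,interpolation=cv2.INTER_NEAREST);B=cv2.resize(b[y0:y0+80,x0:x0+80],None,fx=5,fy=5,interpolation=cv2.INTER_NEAREST)
B=np.clip(B.astype(int)*2,0,255).astype(np.uint8);A=np.clip(A.astype(int)*2,0,255).astype(np.uint8)
cv2.imwrite("pics/cmp.png",np.hstack([A,B]))
s=bot.get_state(); p=s["ee_pos"]; M=R.from_rotvec(s["tcp_rot"]).as_matrix()
T=(cloud(c)-p)@M*1000
for v in range(212,240,3): print(v,[(u,*T[v,u].round().astype(int)) if np.isfinite(T[v,u,0]) else (u,None) for u in range(333,366,4)])
E
```

```text
212 [(333, np.int64(28), np.int64(-123), np.int64(176)), (337, np.int64(37), np.int64(-122), np.int64(180)), (341, np.int64(-11), np.int64(5), np.int64(-66)), (345, np.int64(-9), np.int64(13), np.int64(-80)), (349, np.int64(-6), np.int64(19), np.int64(-88)), (353, np.int64(-1), np.int64(21), np.int64(-88)), (357, np.int64(-5), np.int64(39), np.int64(-121)), (361, np.int64(-3), np.int64(46), np.int64(-133)), (365, np.int64(2), np.int64(47), np.int64(-131))]
215 [(333, np.int64(26), np.int64(-116), np.int64(175)), (337, np.int64(34), np.int64(-115), np.int64(179)), (341, np.int64(-11), np.int64(5), np.int64(-58)), (345, np.int64(-12), np.int64(21), np.int64(-86)), (349, np.int64(-10), np.int64(28), np.int64(-97)), (353, np.int64(-11), np.int64(40), np.int64(-119)), (357, np.int64(-6), np.int64(42), np.int64(-119)), (361, np.int64(-4), np.int64(50), np.int64(-132)), (365, np.int64(1), np.int64(51), np.int64(-131))]
218 [(333, np.int64(24), np.int64(-111), np.int64(178)), (337, np.int64(31), np.int64(-108), np.int64(178)), (341, np.int64(-11), np.int64(6), np.int64(-50)), (345, np.int64(
[... 2802 characters left out ...]
nt64(40), np.int64(-62), np.int64(177)), (353, np.int64(39), np.int64(-43), np.int64(139)), (357, np.int64(33), np.int64(-18), np.int64(85)), (361, np.int64(40), np.int64(-16), np.int64(87)), (365, np.int64(46), np.int64(-13), np.int64(84))]
239 [(333, np.int64(8), np.int64(-67), np.int64(179)), (337, np.int64(15), np.int64(-64), np.int64(177)), (341, np.int64(22), np.int64(-60), np.int64(174)), (345, np.int64(30), np.int64(-59), np.int64(178)), (349, np.int64(38), np.int64(-56), np.int64(177)), (353, np.int64(39), np.int64(-43), np.int64(152)), (357, np.int64(31), np.int64(-13), np.int64(87)), (361, np.int64(37), np.int64(-10), np.int64(84)), (365, np.int64(44), np.int64(-8), np.int64(86))]
```

View pics/cmp.png

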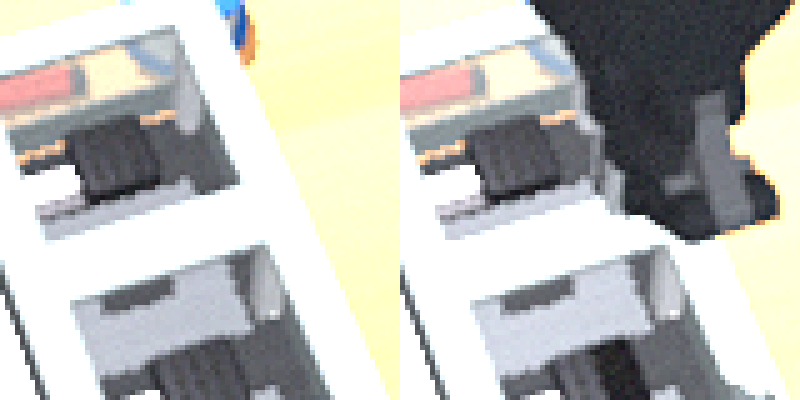

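The side view shows the shut fingertips ending near zoom pixel (390,440). That's about 33 mm above the reported TCP along the tool axis, while the sideways position agrees. I'll go down part way, staying above the guard either way, and measure again.

>>> {"api": "play_rows", "payload": {"commands": [[0, 0, 0.015, 0, 0, 0, 1], [0, 0, 0.015, 0, 0, 0, 1], [0, 0, 0.015, 0, 0, 0, 1], [0, 0, 0.015, 0, 0, 0, 1], [0, 0, 0.015, 0, 0, 0, 1], [0, 0, 0, 0, 0, 0, 1], [0, 0, 0, 0, 0, 0, 1], [0, 0, 0, 0, 0, 0, 1]]}}

```text
time_s: 5.07
ee_pos: [0.4463, -0.1557, 0.1405]
tcp_rot: [3.12, -0.364, 0.001]
ft_force: [-0.3, -0.1, -0.2]
gripper_width: -0.003
```

```bash
cat > look.py <<'E'
import sys
from h import *
tag=sys.argv[1]
s=bot.get_state(); p=s["ee_pos"]; M=R.from_rotvec(s["tcp_rot"]).as_matrix()
print(s["time_s"],p,s["ft_force"],s["gripper_width"],s["joints"].round(3))
out=[]
for n in("side","top"):
    c=cam(n); im=c["img"][:,:,::-1].copy(); W=cloud(c)
    T=(W-p)@M*1000
    g=(abs(T[...,0])<25)&(abs(T[...,1])<35)&(W[...,2]>.122)&(T[...,2]>-120)
    for a in range(-120,20,8):
        k=g&(T[...,2]>=a)&(T[...,2]<a+8)
        if k.sum()>3: q=T[k]; print(n,a,k.sum(),"x",q[:,0].min().round(),q[:,0].max().round(),"y",q[:,1].min().round(),q[:,1].max().round())
    Rc=att(c).T; o=np.array(c["position"]); x0,y0=(285,150) if n=="side" else (300,160)
    if n=="side": y0=175
    big=cv2.resize(im[y0:y0+100,x0:x0+130],None,fx=6,fy=6,interpolation=cv2.INTER_NEAREST)
    def pr(t):
        q=Rc@(p+M@(np.array(t)/1000)-o)
        u,_=cv2.projectPoints(q[None],np.zeros(3),np.zeros(3),np.array(c["intrinsics"]),np.array([c["k1"],0,0,0,0.])); u=u.ravel(); return (int((u[0]-x0+.5)*6),int((u[1]-y0+.5)*6))
    for z,col in((0,(0,0,255)),(-33,(0,255,0))):
        pts=np.array([pr((a,d,z)) for a,d in((-11,-14),(11,-14),(11,14),(-11,14))]); cv2.polylines(big,[pts],True,col,1)
    cv2.imwrite(f"pics/{n}_{tag}.png",big)
E
python3 look.py a
```

```text
5.0667 [ 0.44628253 -0.15566537  0.14051752] [-0.29506002 -0.1203636  -0.20560332] -0.0032271640637995245 [ 0.252  0.351 -0.02   2.035  0.01   0.755 -1.578]
side -120 16 x -17.0 -10.0 y 5.0 24.0
side -112 19 x -17.0 -10.0 y -5.0 34.0
side -104 35 x -17.0 -4.0 y -8.0 35.0
side -96 46 x -15.0 3.0 y 13.0 34.0
side -88 53 x -14.0 5.0 y -12.0 31.0
side -80 18 x -14.0 -7.0 y -12.0 27.0
side -72 5 x -12.0 -7.0 y -4.0 10.0
side -64 12 x -11.0 -7.0 y -8.0 7.0
side -56 17 x -11.0 -7.0 y -8.0 8.0
side -48 18 x -11.0 -6.0 y -8.0 12.0
side -40 9 x -11.0 -7.0 y -6.0 5.0
```

View pics/side_a.png

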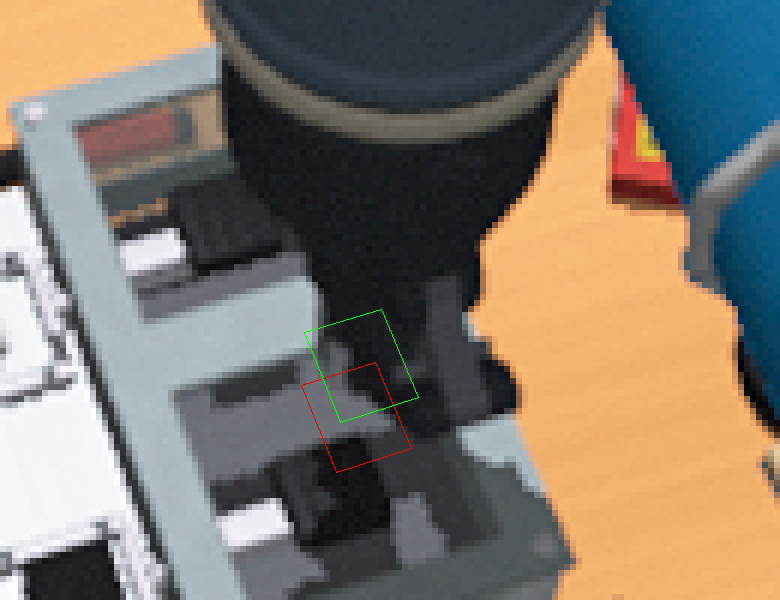

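The fingertips again end about 33 mm above the reported TCP, at zoom (355,375). Sideways they line up with the lane, so I'll descend and use force to find contact.

>>> {"api": "play_rows", "payload": {"commands": [[0, 0, 0.01, 0, 0, 0, 1], [0, 0, 0.01, 0, 0, 0, 1], [0, 0, 0.01, 0, 0, 0, 1], [0, 0, 0.01, 0, 0, 0, 1], [0, 0, 0.005, 0, 0, 0, 1], [0, 0, 0.005, 0, 0, 0, 1], [0, 0, 0, 0, 0, 0, 1], [0, 0, 0, 0, 0, 0, 1]]}}

```text
time_s: 5.83
ee_pos: [0.4459, -0.1556, 0.0998]
tcp_rot: [-3.12, 0.364, 0.001]
ft_force: [0.1, 0.1, -0.2]
gripper_width: 0.002
```

```bash
python3 look.py b
```

```text
5.8333 [ 0.44587872 -0.15557687  0.0997943 ] [ 0.06004956  0.07033148 -0.21966241] 0.0017872421815920655 [ 0.252  0.411 -0.021  2.085  0.014  0.646 -1.582]
side -120 14 x -18.0 -11.0 y 5.0 24.0
side -112 14 x -17.0 -10.0 y 4.0 35.0
side -104 31 x -17.0 -3.0 y -6.0 34.0
side -96 42 x -13.0 2.0 y 12.0 33.0
side -88 41 x -14.0 4.0 y -11.0 33.0
side -80 12 x -14.0 -7.0 y -9.0 13.0
side -72 4 x -12.0 -7.0 y -4.0 9.0
side -64 10 x -12.0 -7.0 y -8.0 6.0
side -56 12 x -11.0 -7.0 y -8.0 6.0
side -48 17 x -12.0 -7.0 y -7.0 12.0
```

View pics/side_b.png

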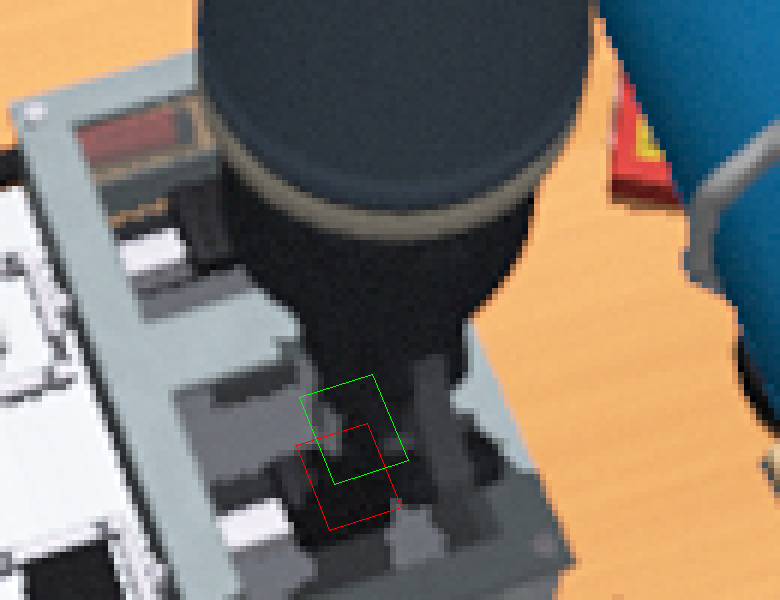

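>>> {"api": "play_rows", "payload": {"commands": [[0, 0, 0.004, 0, 0, 0, 1], [0, 0, 0.004, 0, 0, 0, 1], [0, 0, 0.004, 0, 0, 0, 1], [0, 0, 0, 0, 0, 0, 1], [0, 0, 0, 0, 0, 0, 1]]}}

```text
time_s: 6.35
ee_pos: [0.4458, -0.1555, 0.0902]
tcp_rot: [-3.12, 0.364, 0.001]
ft_force: [-0.6, -0.2, 0.4]
gripper_width: -0.0
```

There's no force at 0.090, which is below the pad's 0.097, so the tips really are higher than reported. Contact should come near 0.064.

>>> {"api": "play_rows", "payload": {"commands": [[0, 0, 0.005, 0, 0, 0, 1], [0, 0, 0.005, 0, 0, 0, 1], [0, 0, 0.005, 0, 0, 0, 1], [0, 0, 0.005, 0, 0, 0, 1], [0, 0, 0.005, 0, 0, 0, 1], [0, 0, 0, 0, 0, 0, 1], [0, 0, 0, 0, 0, 0, 1]]}}

```text
time_s: 6.93
ee_pos: [0.4457, -0.1555, 0.0701]
tcp_rot: [-3.12, 0.364, 0.001]
ft_force: [0.4, 0.2, 0.2]
gripper_width: -0.005
```

```bash
python3 look.py c
```

```text
6.9333 [ 0.44572714 -0.15552785  0.07007118] [0.39555791 0.18704215 0.24895965] -0.00485285595311853 [ 0.252  0.459 -0.021  2.116  0.018  0.567 -1.586]
side -120 13 x -17.0 -11.0 y 7.0 21.0
side -112 12 x -17.0 -3.0 y 3.0 34.0
side -104 23 x -17.0 -4.0 y -6.0 32.0
side -96 39 x -12.0 2.0 y 13.0 32.0
side -88 33 x -13.0 2.0 y -9.0 33.0
side -80 15 x -13.0 -7.0 y -13.0 19.0
side -64 10 x -12.0 -7.0 y -5.0 8.0
side -56 5 x -11.0 -8.0 y -6.0 6.0
```

View pics/side_c.png

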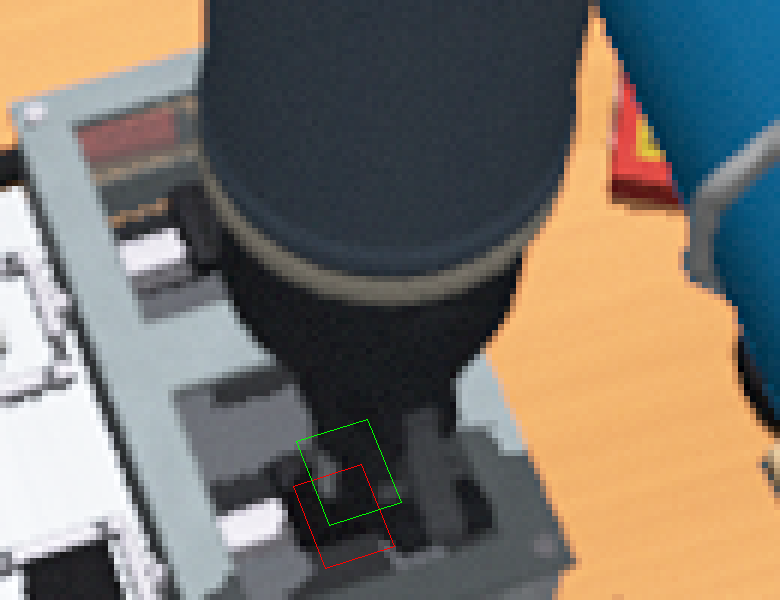

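View pics/top_c.png

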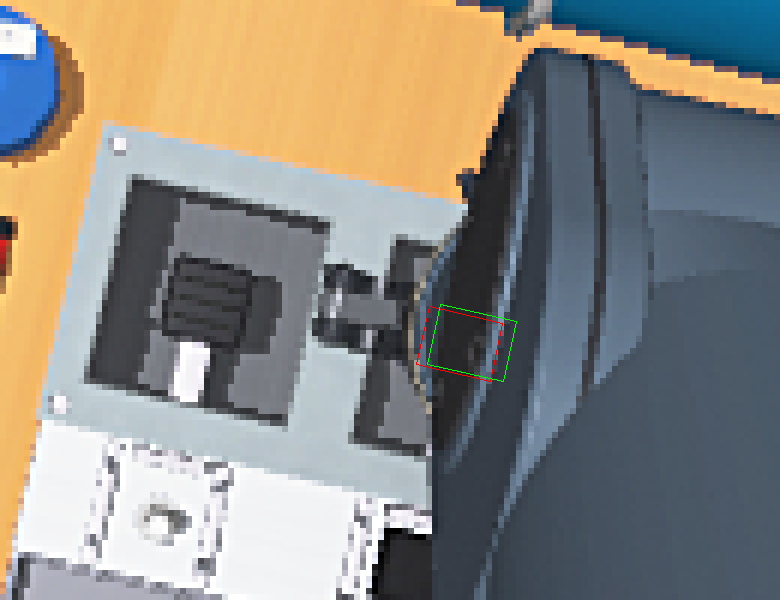

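>>> {"api": "play_rows", "payload": {"commands": [[0, 0, 0.003, 0, 0, 0, 1], [0, 0, 0.003, 0, 0, 0, 1], [0, 0, 0.003, 0, 0, 0, 1], [0, 0, 0.003, 0, 0, 0, 1], [0, 0, 0, 0, 0, 0, 1]]}}

```text
time_s: 7.45
ee_pos: [0.4475, -0.156, 0.061]
tcp_rot: [3.12, -0.364, 0.005]
ft_force: [2.8, -0.8, 4.6]
gripper_width: -0.003
```

>>> {"api": "play_rows", "payload": {"commands": [[0, 0, 0.003, 0, 0, 0, 1], [0, 0, 0.003, 0, 0, 0, 1], [0, 0, 0, 0, 0, 0, 1]]}}

```text
time_s: 7.7
ee_pos: [0.4484, -0.1562, 0.0565]
tcp_rot: [3.12, -0.364, 0.007]
ft_force: [4.7, -1.3, 6.1]
gripper_width: 0.003
```

>>> {"api": "play_rows", "payload": {"commands": [[0, 0, 0.003, 0, 0, 0, 1], [0, 0, 0.003, 0, 0, 0, 1], [0, 0, 0, 0, 0, 0, 1]]}}

```text
time_s: 7.95
ee_pos: [0.4487, -0.1562, 0.0518]
tcp_rot: [3.12, -0.364, 0.008]
ft_force: [5.0, -0.9, 6.1]
gripper_width: 0.0
```

>>> {"api": "play_rows", "payload": {"commands": [[0, 0, 0.003, 0, 0, 0, 1], [0, 0, 0.002, 0, 0, 0, 1], [0, 0, 0, 0, 0, 0, 1]]}}

```text
time_s: 8.2
ee_pos: [0.4487, -0.1563, 0.0479]
tcp_rot: [3.12, -0.364, 0.008]
ft_force: [5.2, -1.2, 7.2]
gripper_width: 0.001
```

```bash
python3 look.py d; python3 - <<'E'
from h import *
c=cam("side");cv2.imwrite("pics/side_e.png",cv2.resize(c["img"][170:340,210:420,::-1],None,fx=3,fy=3))
c=cam("top");cv2.imwrite("pics/top_e.png",cv2.resize(c["img"][170:320,270:420,::-1],None,fx=3,fy=3))
E
```

```text
8.2 [ 0.44874211 -0.15626457  0.04788066] [ 5.24796356 -1.24568518  7.22149732] 0.0009717777887511287 [ 0.251  0.498 -0.021  2.136  0.021  0.503 -1.589]
side -120 9 x -17.0 -10.0 y 12.0 21.0
side -112 12 x -17.0 -8.0 y 7.0 35.0
side -104 25 x -17.0 12.0 y 2.0 33.0
side -96 36 x -16.0 2.0 y 13.0 33.0
side -88 29 x -14.0 -2.0 y -8.0 34.0
side -80 11 x -14.0 -7.0 y -11.0 28.0
```

View pics/side_e.png

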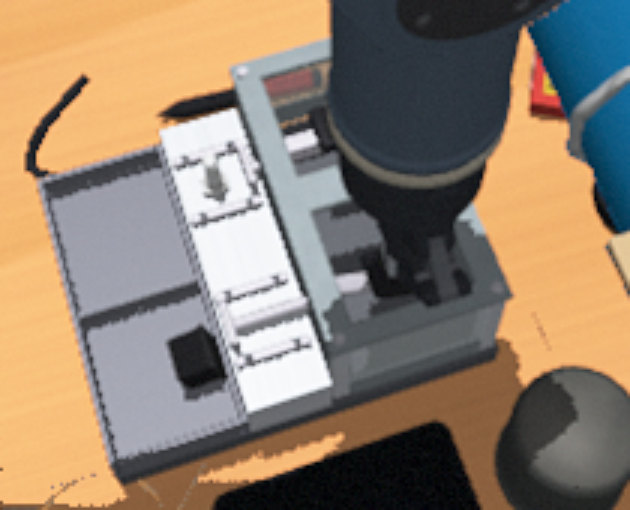

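The relay is already in the right bin, at zoom (195,357). I haven't felt the stop yet, so I'll keep pressing until the force rises.

>>> {"api": "play_rows", "payload": {"commands": [[0, 0, 0.003, 0, 0, 0, 1], [0, 0, 0, 0, 0, 0, 1], [0, 0, 0, 0, 0, 0, 1]]}}

```text
time_s: 8.65
ee_pos: [0.4487, -0.1562, 0.046]
tcp_rot: [3.12, -0.364, 0.008]
ft_force: [3.6, -2.0, 14.2]
gripper_width: -0.004
```

>>> {"api": "play_rows", "payload": {"commands": [[0, 0, 0.002, 0, 0, 0, 1], [0, 0, 0, 0, 0, 0, 1], [0, 0, 0, 0, 0, 0, 1]]}}

```text
time_s: 8.9
ee_pos: [0.4488, -0.1563, 0.0453]
tcp_rot: [3.12, -0.365, 0.009]
ft_force: [0.5, -0.6, 29.2]
gripper_width: -0.005
```

The force climbed to 29 N over less than 1 mm, so that's the solid stop, and I've held it there. Now I'll retreat straight up.

>>> {"api": "play_rows", "payload": {"commands": [[0, 0, 0, 0, 0, 0, 1], [0, 0, -0.003, 0, 0, 0, 1], [0, 0, -0.004, 0, 0, 0, 1], [0, 0, -0.005, 0, 0, 0, 1], [0, 0, -0.005, 0, 0, 0, 1], [0, 0, -0.005, 0, 0, 0, 1], [0, 0, -0.005, 0, 0, 0, 1], [0, 0, -0.01, 0, 0, 0, 1], [0, 0, -0.015, 0, 0, 0, 1], [0, 0, -0.02, 0, 0, 0, 1], [0, 0, -0.02, 0, 0, 0, 1], [0, 0, -0.02, 0, 0, 0, 1], [0, 0, -0.02, 0, 0, 0, 1], [0, 0, -0.02, 0, 0, 0, 1], [0, 0, -0.02, 0, 0, 0, 1], [0, 0, -0.02, 0, 0, 0, 1], [0, 0, 0, 0, 0, 0, 1]]}}

```text
time_s: 10.32
ee_pos: [0.4461, -0.1557, 0.1992]
tcp_rot: [3.12, -0.365, 0.003]
ft_force: [0.0, 0.2, 0.6]
gripper_width: 0.0
```

>>> {"api": "play_rows", "payload": {"commands": [[0, 0.03, 0, 0, 0, 0, 1], [0, 0.03, 0, 0, 0, 0, 1], [0, 0.03, 0, 0, 0, 0, 1], [0, 0.03, 0, 0, 0, 0, 1], [0, 0.03, 0, 0, 0, 0, 1], [0, 0.03, 0, 0, 0, 0, 1], [0, 0, 0, 0, 0, 0, 1], [0, 0, 0, 0, 0, 0, 1], [0, 0, 0, 0, 0, 0, 1], [0, 0, 0, 0, 0, 0, 1]]}}

```text
time_s: 11.15
ee_pos: [0.4127, -0.2944, 0.1965]
tcp_rot: [-3.12, 0.362, 0.001]
ft_force: [0.2, -0.4, -0.8]
gripper_width: 0.001
```

```bash
python3 - <<'E'
from h import *
s=bot.get_state();print(s["time_s"],s["ee_pos"],s["ft_force"])
for n in("side","top"):
    c=cam(n);cv2.imwrite(f"pics/{n}_f.png",cv2.resize(c["img"][150:340,210:440,::-1],None,fx=3,fy=3))
    for t in "relay_centre bolt_centre pad_left pad_right oil_filter phone marker solder_spool".split():
        print(n,t,[(w(c,q["xyz"]).round(4).tolist(),round(q["confidence"],2)) for q in place_of(n,t)[:2]])
E
```

```text
11.15 [ 0.41273272 -0.29439994  0.19646018] [ 0.24009204 -0.39988076 -0.80054636]
side relay_centre [([0.3189, -0.13, 0.0468], 0.62)]
side bolt_centre [([0.3824, -0.0408, 0.0854], 0.44)]
side pad_left [([0.4616, -0.0624, 0.0978], 0.67)]
side pad_right [([0.4424, -0.1545, 0.0941], 0.63)]
side oil_filter [([0.4772, -0.2925, 0.0013], 0.74), ([0.4627, -0.0592, 0.1157], 0.46)]
side phone [([0.3512, -0.2468, 0.0014], 0.55), ([0.441, -0.1565, 0.1186], 0.47)]
side marker [([0.4439, 0.042, -0.0033], 0.57), ([0.3502, -0.2454, 0.0023], 0.42)]
side solder_spool []
top relay_centre []
top bolt_centre [([0.3786, -0.0453, 0.0802], 0.63)]
top pad_left []
top pad_right [([0.439, -0.1548, 0.0979], 0.66)]
top oil_filter [([0.4773, -0.2913, -0.0029], 0.75)]
top phone [([0.3477, -0.2447, -0.0007], 0.57)]
top marker [([0.4441, 0.0346, 0.0035], 0.56), ([0.4602, -0.0625, 0.0979], 0.43)]
top solder_spool [([0.5542, 0.0246, 0.0008], 0.95)]
```

View pics/side_f.png

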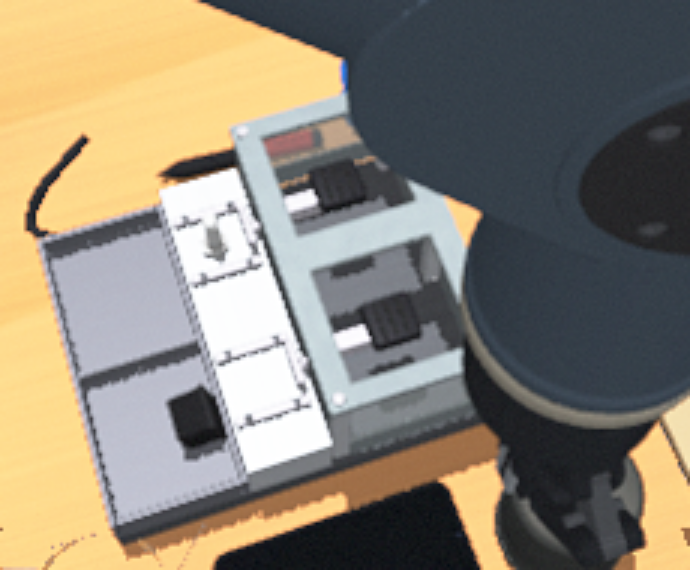

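View pics/top_f.png

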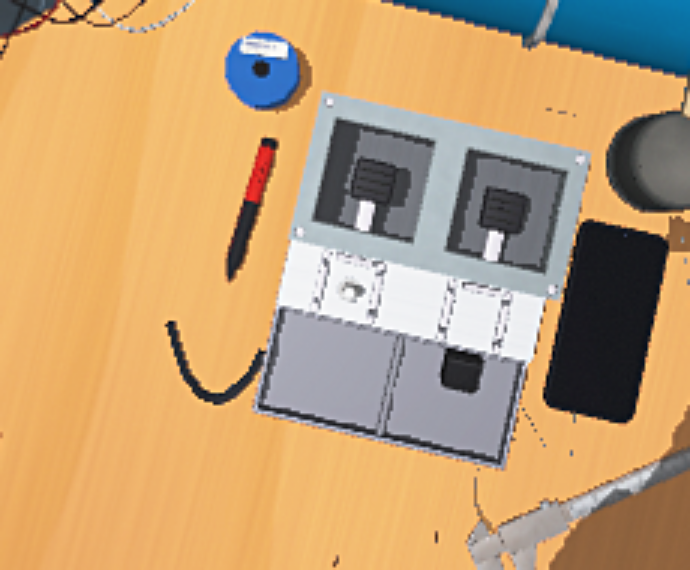

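```bash
python3 - <<'E'
from h import *
for n in("side","top"):
    c=cam(n);W=cloud(c)
    r=[q for q in outline_of(n,"relay_centre")][:1]
    g=(np.hypot(W[...,0]-.318,W[...,1]+.131)<.04)&(W[...,2]>.031)&(W[...,2]<.075)&(c["img"].max(-1)<60)
    p=W[g]; print(n,g.sum(),p.min(0).round(4),p.max(0).round(4),p.mean(0).round(4))
    o=np.array([.400,-.0955]); d=p[:,:2]-o; print("ej x",(d@[.973,-.23]).min(),(d@[.973,-.23]).max(),"y",(d@[.23,.973]).min(),(d@[.23,.973]).max(),np.percentile(p[:,2],[5,50,95]))
    for q in r:
        k=q["region"]; p=W[k]; print(" net",k.sum(),q["confidence"],np.nanpercentile(p[:,2],[5,50,95]))
s=bot.get_state();print(s["time_s"],s["ft_force"])
E
```

```text
side 250 [ 0.3049 -0.145   0.0328] [ 0.3356 -0.1148  0.0615] [ 0.3194 -0.132   0.0523]
ej x -0.08314890208131219 -0.05658635734369058 y -0.0650988090926388 -0.03888255826745637 [0.03715496 0.05505425 0.0590948 ]
 net 303 0.87 [0.03407751 0.05484504 0.05925713]
top 154 [ 0.3041 -0.1428  0.034 ] [ 0.3337 -0.1126  0.061 ] [ 0.3195 -0.1269  0.053 ]
ej x -0.0854193148761777 -0.05841293770259405 y -0.0630976491214395 -0.036268726180263895 [0.03946163 0.05526118 0.05937982]
 net 156 0.64 [0.0446346 0.0556126 0.0596588]
12.25 [ 0.30656033 -0.80864416  0.01418055]
```

```bash
python3 - <<'E'
from h import *
print(bot.sign_off())
E
```

```text
the job is handed in; nothing more can be done
None
```

I pressed the relay's lever (the right, −y lane) fully down through its guard window with the fingers shut. The relay was pushed off its deck into the bin below. I then let the lever come back up, moved clear and handed the job in. The hand-in gave no verdict.

**What the last checks showed:**
- **Lever press:** during the press the vertical force rose from about 7 N to 29 N over roughly 2–3 mm of travel, about 15 N of it in the last 0.7 mm. I took that as the solid stop. I cannot read the lever angle directly.
- **Relay:** it lies in the right bin about 70 mm in front of the deck's rear edge (ejector x ≈ −71 mm). Its top is around 55 mm and its centre around 40–47 mm above the desk, so it is probably resting on its side, under the 54 mm limit.
- **Bolt and levers:** the bolt is standing in place within the networks' accuracy of about 4 mm, and both pads are back at about 97 mm, their rest height.
- **Desk items:** the oil filter, phone, marker and spool are where they were at the start.
- **Contact:** the only force I saw was while the fingers were on the pad, and it was about zero after I moved clear.

**What disagreed:** the camera images put the fingertips about 33 mm above the reported tool position. Touching the pad confirmed this: no force at a reported height of 0.090 m, and first contact between 0.070 and 0.061 m, against the pad's 0.097 m. I used contact force rather than the reported height to set the press depth.

In the last pictures, the side camera's network did not report the spool, and the top camera's did not report the relay or the left pad. In each case the other camera's network found the item.

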